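# Put the mixed-up kit trays right

### The arm

A 6-joint arm with a two-finger parallel gripper is mounted at the origin on a cart in front of the work surface, level with it; the furniture and walls round the work are solid. World frame = base frame: x ahead of the robot, y to its left, z up, the work surface at z = 0. Lengths are in m, angles in rad, forces in N, time in s.
With the tool pointing down it reaches from about 0.25 to 0.725 m from the base axis. Payload 4 kg.
Tool frame: the origin (TCP) lies on the centre line of the jaws, within the pads' length; the fingertips stand 22 mm ahead of it and the grasp point (between the pads) lies 3 mm ahead of it; z points along the fingers, y is the line along which they close (so a half turn about z gives the same grasp; the last joint's range is limited). The gripper opens to 85 mm and grips with 20 to 120 N. Pads are 22 mm wide; open, the fingers measure 114 mm over their backs; the gripper's body (76 mm by 85 mm) begins 54 mm behind the grasp point. The pads swing forward as they close: fully open they stand 13 mm farther back than shut.
Start: joints at [-1.263, 0.241, 0.005, 1.335, 0, 1.571], TCP at [0.151, -0.477, 0.253] pointing down, gripper open.
Joint ranges: [-2.72, 2.72], [-1.05, 1.87], [-1.09, 1.28], [-1.99, 2.15], [-1.42, 1.44], [-3.14, 3.14]. Speed limits (rad/s): [2.79, 2.79, 3.14, 3.14, 3.14, 3.14].

### API

Orientations are given as a unit quaternion [x, y, z, w].
In Python, from workcell import bot gives the robot as it stands.
- The arm moves only by the shell command python3 -m inch 'ROWS'. ROWS is JSON, one flat list of numbers, 7 for each row, row after row: the shift along the world's x, y, z in mm, then the turn, a rotation vector about the world's x, y, z in rad, then the opening in per cent of the stroke, from 0 (shut) to 100 (fully open). A call has 1 to 8 rows; each row is the pose to reach, as a shift and turn from the pose commanded when the call began; what a row does not reach only later rows make up. A row lasts 1/12 s, in which the tool goes at most 41.7 mm and 7.16 degrees, less where a joint would pass 70% of its speed; a pose out of reach is approached as far as the arm can. A call with a gripper value outside its range is refused whole. The fingers move at their own pace and stop on an object; the grip force is fixed at half the most. Time passes only in rows, so rows that repeat a pose let the fingers close. It gives the time, the measured TCP pose, the force, the opening and the grip force at its end, in the units of the state.
- bot.get_obs(): the state, without advancing time (a new reading comes with each control period).
- bot.camera(name): name is "scene" or "top"; returns the picture (400x640x3 uint8, blue, green, red); there is no depth.
- bot.camera_info(name): a dict with "intrinsics" (3x3 intrinsics, pixels), "camera_from_world" (4x4, takes a point from world to camera coordinates). Camera axes: x right, y down, z forward; pixel columns grow to the right and rows downward; lengths in m; the calibration is good to about 2 mm. A picture is of the moment at which its call begins. camera_info takes no time and is no camera call.
- bot.job_done(): hands the job in; it is judged then, once.
Trained networks look in the newest picture that a camera, given by its name, has taken for a name from the list of things; names that differ only in an ending like _2 or _b are one class to them, and where a whole thing is asked for, a point or a joint stands for the part that bears it (a point fixed in the world has none). Each returns a list of dicts, best first, with "confidence" (0 to 1); they miss things now and then, are a little off and sometimes report something else, mostly with a low value. They report only what shows in the picture. A call takes as long as a camera call. They do not tell look-alikes from the thing itself.
- bot.silhouettes(camera, target): "mask" (400x640 bool, what is visible of it) and "uv" ([column, row] in pixels, amid what is visible of it).
- bot.spot_point(camera, target): "uv" ([column, row] in pixels: a listed point, or the origin of a listed thing).
The state is a dict: "clock": time; "joint_pos": joint angles; "joint_vel": joint speeds; "tau": joint torques, N m; "eef_pos": TCP position; "tool_rot": TCP orientation; "ft_force": force on the tool from outside, world axes, zero at the start; "ft_torque": the same for the moment, N m; "grip_width": finger opening in m; "grasp_force": force on a finger pad.
Only numpy, scipy, OpenCV 4.12 (cv2) and the standard library are available. Lean on these libraries where they do the work, as an engineer would, in place of code of your own. Each camera call takes 0.05 s, during which the arm holds its last target. There are 200 camera calls.

### The job

The four things on the coloured trays all stand on each other's trays: put the amber bottle (standing upright) on the yellow tray, the camera battery on the red, the white spacer on the blue and the black extension ring on the green one, each lying or standing flat in the middle of its tray. The empty grey tray is there for parking a thing on the way. Set things down rather than dropping them, never knock the bottle over, and leave the tape roll and the black lens cap where they are.

Things in the scene. Friction and masses are not known exactly. Their poses are not given: they have to be found in the camera images.
- amber_bottle_mid (a point): amber dropper bottle with a black pointed cap, standing upright; body 30 mm in diameter to 62 mm height, narrowing to the nozzle, 89 mm high in all. Point on its axis half-way up (44.5 mm above its foot), z along its axis, up. 75 g.
- camera_battery_mid (a point): black camera battery block with a grey label on top and gold contacts at one end, lying flat; 56 mm (its x) x 38 mm (its y) x 21 mm high. Point at its centre, 10.5 mm above its underside, z up. 75 g.
- white_spacer_mid (a point): turned white ring-shaped spacer with a grey top and a hole, lying flat; 40 mm in diameter, 19 mm high. Point at its centre, 9.5 mm above its underside, z up. 50 g.
- lens_tube_mid (a point): black lens extension ring (short open tube) with a silver edge, lying flat; 62 mm in diameter, 26 mm high, open in the middle. Point at its centre, 13 mm above its underside, z up. 90 g.
- tray_yellow: yellow plastic tray, home of the amber bottle. Square, 96 x 96 mm outside, floor 3 mm thick, with a rim 3 mm wide and 6 mm high all round (90 x 90 mm inside, corners rounded at 12 mm radius); fixed to the bench. Origin at the centre of its underside on the bench, z up, x and y along its sides.
- tray_red: red plastic tray, home of the camera battery. Square, 96 x 96 mm outside, floor 3 mm thick, with a rim 3 mm wide and 6 mm high all round (90 x 90 mm inside, corners rounded at 12 mm radius); fixed to the bench. Origin at the centre of its underside on the bench, z up, x and y along its sides.
- tray_blue: blue plastic tray, home of the white spacer. Square, 96 x 96 mm outside, floor 3 mm thick, with a rim 3 mm wide and 6 mm high all round (90 x 90 mm inside, corners rounded at 12 mm radius); fixed to the bench. Origin at the centre of its underside on the bench, z up, x and y along its sides.
- tray_green: green plastic tray, home of the black extension ring. Square, 96 x 96 mm outside, floor 3 mm thick, with a rim 3 mm wide and 6 mm high all round (90 x 90 mm inside, corners rounded at 12 mm radius); fixed to the bench. Origin at the centre of its underside on the bench, z up, x and y along its sides.
- tray_grey: grey plastic tray, spare: empty at the start, free for parking one thing, empty at the end. Square, 96 x 96 mm outside, floor 3 mm thick, with a rim 3 mm wide and 6 mm high all round (90 x 90 mm inside, corners rounded at 12 mm radius); fixed to the bench. Origin at the centre of its underside on the bench, z up, x and y along its sides.
- tape_mid (a point): bystander: roll of black tape with a tan core, lying flat on the bare bench among the trays; 62 mm in diameter, 19 mm high; point at its centre 9.5 mm up. Leave it alone.
- rear_cap_mid (a point): bystander: plain black round lens cap on the bare bench behind the trays; 59 mm in diameter, 18 mm high; point at its centre 9 mm up. Leave it alone.
Mind the look-alikes: they are no part of the job. Leave any purple look-alike of the part that bears white_spacer_mid alone.

How it is judged:
At the end, for the whole second after the job is handed in: Each of the four things rests level (within 0.15 rad, bottle upright) on the floor of its own tray, its centre within 15 mm of the tray's centre: amber bottle on yellow, camera battery on red, white spacer on blue, black extension ring on green; all at rest (horizontal distance between amber_bottle_mid and tray_yellow below 0.015 m and z of amber_bottle_mid in the frame of tray_yellow between 0.0425 and 0.0525 m and angle between each of amber_bottle_mid, camera_battery_mid, white_spacer_mid, lens_tube_mid's own z axis and vertical below 0.15 rad and linear speed of each of amber_bottle, camera_battery, white_spacer, lens_tube below 0.02 m/s and horizontal distance between camera_battery_mid and tray_red below 0.015 m and z of camera_battery_mid in the frame of tray_red between 0.0085 and 0.0185 m and horizontal distance between white_spacer_mid and tray_blue below 0.015 m and z of white_spacer_mid in the frame of tray_blue between 0.0075 and 0.0175 m and horizontal distance between lens_tube_mid and tray_green below 0.015 m and z of lens_tube_mid in the frame of tray_green between 0.011 and 0.021 m); the robot touches nothing.
It fails at once if the amber bottle is tipped over (angle between amber_bottle_mid's own z axis and vertical above 0.8 rad).
It fails at once if the tape roll is pushed more than 15 mm from its place (distance of tape_mid from where it was at the start of the episode above 0.015 m).
It fails at once if the black rear lens cap is pushed more than 15 mm from its place (distance of rear_cap_mid from where it was at the start of the episode above 0.015 m).
It fails at once if one of the four things is dropped or thrown from more than about 4 cm up ((contact force between amber_bottle and the arm below 0.01 N and contact force between amber_bottle and the fingers below 0.01 N and height (world z) of amber_bottle_mid above 0.0795 m and linear speed of amber_bottle above 0.4 m/s) or (contact force between camera_battery and the arm below 0.01 N and contact force between camera_battery and the fingers below 0.01 N and height (world z) of camera_battery_mid above 0.0455 m and linear speed of camera_battery above 0.4 m/s) or (contact force between white_spacer and the arm below 0.01 N and contact force between white_spacer and the fingers below 0.01 N and height (world z) of white_spacer_mid above 0.0445 m and linear speed of white_spacer above 0.4 m/s) or (contact force between lens_tube and the arm below 0.01 N and contact force between lens_tube and the fingers below 0.01 N and height (world z) of lens_tube_mid above 0.048 m and linear speed of lens_tube above 0.4 m/s)).
It also fails if it takes over 147 s, if anything falls off the work surface, if the arm or the gripper's body presses on something with over 40 N, if the wrist force passes 120 N, or if a joint passes its speed limit or range.

## Working session

There is one attempt and no reset: what is moved stays moved. The work goes in short steps, Python scripts to look and compute and a shell command to move; the robot and the scene stay as the last step left them, time stands still between calls to the robot, and variables do not carry over. Pictures are saved under pics/ and viewed, at most 14 in all, crops included, and the job is handed in when it is done.

```bash
ls; mkdir -p pics; cat > h.py <<'E'
import numpy as np,cv2
from workcell import bot
def proj(c,p):
    i=bot.camera_info(c);K=np.array(i["intrinsics"]);T=np.array(i["camera_from_world"])
    q=T[:3,:3]@np.array(p)+T[:3,3];q=K@q;return q[:2]/q[2]
def back(c,uv,z):
    i=bot.camera_info(c);K=np.array(i["intrinsics"]);T=np.array(i["camera_from_world"])
    d=T[:3,:3].T@np.linalg.solve(K,[uv[0],uv[1],1]);o=-T[:3,:3].T@T[:3,3]
    return (o+d*(z-o[2])/d[2])[:2]
Z=dict(amber_bottle_mid=.0475,camera_battery_mid=.0135,white_spacer_mid=.0125,lens_tube_mid=.016,tray_yellow=0,tray_red=0,tray_blue=0,tray_green=0,tray_grey=0,tape_mid=.0095,rear_cap_mid=.009)
E
python3 - <<'E'
from h import *
for c in("top","scene"):
    cv2.imwrite(f"pics/{c}0.png",bot.camera(c))
    i=bot.camera_info(c);T=np.array(i["camera_from_world"]);print(c,(-T[:3,:3].T@T[:3,3]).round(3))
    for n,z in Z.items():
        for r in bot.spot_point(c,n)[:3]:
            print(c,n,round(r["confidence"],2),np.round(r["uv"]),(back(c,r["uv"],z)*1000).round(0))
print(bot.get_obs())
E
```

```text
pics
top [ 0.499 -0.061  1.236]
top amber_bottle_mid 0.61 [239. 245.] [445. 186.]
top camera_battery_mid 0.84 [270. 193.] [594.  99.]
top white_spacer_mid 0.7 [422. 196.] [ 576. -349.]
top white_spacer_mid 0.64 [333. 218.] [516. -85.]
top lens_tube_mid 0.68 [385. 184.] [ 611. -239.]
top lens_tube_mid 0.66 [385. 186.] [ 605. -241.]
top tray_yellow 0.6 [384. 185.] [ 611. -241.]
top tray_red 0.93 [372. 240.] [ 447. -198.]
top tray_blue 0.92 [246. 244.] [445. 175.]
top tray_green 0.74 [268. 190.] [602. 108.]
top tray_grey 0.79 [303. 246.] [433.   7.]
top tape_mid 0.79 [318. 186.] [612. -43.]
top rear_cap_mid 0.55 [284. 147.] [729.  58.]
scene [ 0.204 -0.521  0.711]
scene amber_bottle_mid 0.69 [221. 170.] [451. 184.]
scene camera_battery_mid 0.79 [289. 173.] [597.  88.]
scene white_spacer_mid 0.79 [309. 224.] [528. -83.]
scene white_spacer_mid 0.78 [317. 274.] [ 455. -200.]
scene white_spacer_mid 0.76 [406. 293.] [ 565. -353.]
scene lens_tube_mid 0.57 [378. 247.] [ 602. -240.]
scene tray_yellow 0.78 [381. 249.] [ 612. -241.]
scene tray_yellow 0.53 [329. 198.] [626. -44.]
scene tray_red 0.
[... 324 characters left out ...]
_pos': array([-1.26302435e+00,  2.40601348e-01,  5.02257218e-03,  1.33517337e+00,
        9.11067129e-06,  1.57080688e+00]), 'joint_vel': array([ 1.29480831e-03,  1.01995579e-04,  9.80685018e-05, -1.12448766e-03,
       -5.34619719e-04, -2.12388630e-04]), 'tau': array([ 6.10788356e-04, -3.72217691e+01,  2.52692789e+01,  1.36211744e-03,
       -1.62487896e-05,  1.24545291e-06]), 'eef_pos': array([ 0.15147663, -0.47652401,  0.25331442]), 'tool_rot': array([9.88183707e-01, 1.53274137e-01, 7.88796300e-06, 2.11332968e-05]), 'ft_force': array([-0.27447885,  0.26913167, -0.30353033]), 'ft_torque': array([-0.01130872,  0.01861054, -0.01470672]), 'grasp_force': 0.0, 'grip_width': 0.08525932029466726}
```

```bash
python3 - <<'E'
import cv2
a=cv2.imread("pics/top0.png")[110:300,190:460];cv2.imwrite("pics/topc.png",cv2.resize(a,None,fx=2.9,fy=2.9,interpolation=cv2.INTER_CUBIC))
E
```

```text
(no output)
```

View pics/topc.png

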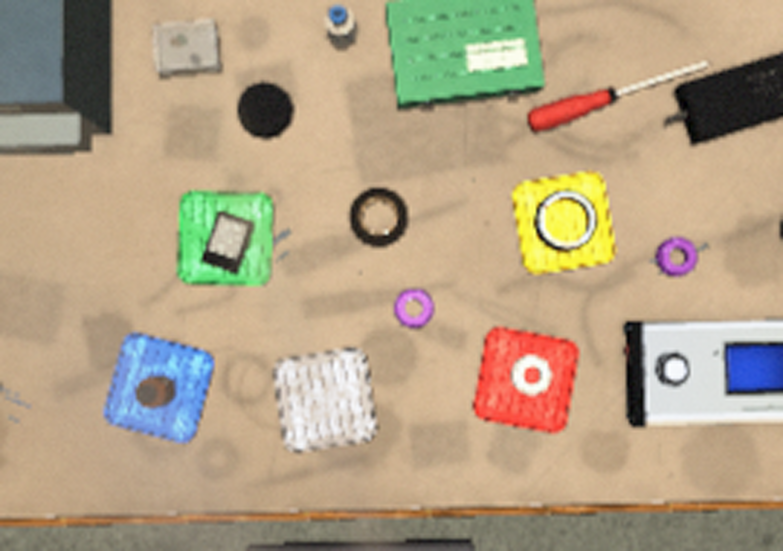

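View pics/scene0.png

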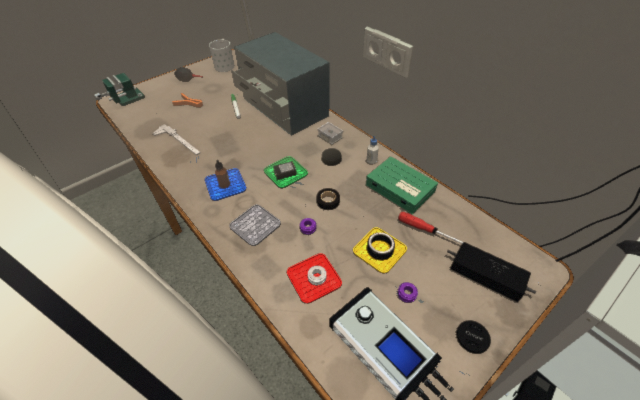

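The viewed pictures show the bottle on blue at top pixel (239,245), the battery on green (269,192), the spacer on red (373,239) and the ring on yellow (385,186).

Look-alikes:
- **White spacer (373,239), white with a red hole:** purple rings at (333,217) and (423,198).
- **Lens ring (385,186), silver edge:** tape roll (320,185), cap (281,148), and a round cap at scene (473,336).

The plan is spacer→grey, battery→red, ring→green, bottle→yellow, spacer→blue.

```bash
cat >> h.py <<'E'
def meas(c,n,z,img=None):
    out=[]
    for r in bot.silhouettes(c,n)[:3]:
        m=r["mask"].astype(np.uint8)
        cs,_=cv2.findContours(m,cv2.RETR_EXTERNAL,cv2.CHAIN_APPROX_NONE)
        if not cs: continue
        k=max(cs,key=cv2.contourArea)[:,0]
        w=np.array([back(c,p,z) for p in k])*1000
        (cx,cy),(a,b),t=cv2.minAreaRect(w.astype(np.float32))
        long=t if a>b else t+90
        h=cv2.convexHull(w.astype(np.float32));M=cv2.moments(h)
        out.append((round(r["confidence"],2),np.round(r["uv"]).tolist(),"hull",round(M["m10"]/M["m00"]),round(M["m01"]/M["m00"]),"rect",round(cx),round(cy),"size",round(a),round(b),"longaxis",round((long+90)%180-90)))
    return out
E
python3 - <<'E'
from h import *
for c in("top","scene"):
    im=bot.camera(c)
    for n,z in Z.items():
        for o in meas(c,n,.006 if n[:4]=="tray" else z): print(c,n,*o)
    if c=="top":
        cv2.imwrite("pics/sp.png",np.hstack([cv2.resize(im[v-22:v+22,u-22:u+22],(390,390),interpolation=cv2.INTER_CUBIC) for u,v in((373,239),(269,192))]))
E
```

```text
top amber_bottle_mid 0.67 [241.0, 246.0] hull 445 173 rect 445 173 size 31 25 longaxis 89
top camera_battery_mid 0.64 [266.0, 190.0] hull 595 105 rect 595 104 size 39 54 longaxis -16
top white_spacer_mid 0.43 [335.0, 215.0] hull 521 -83 rect 521 -83 size 38 35 longaxis 89
top white_spacer_mid 0.18 [315.0, 186.0] hull 613 -48 rect 614 -48 size 53 59 longaxis -1
top tray_yellow 0.71 [384.0, 191.0] hull 604 -239 rect 604 -239 size 96 96 longaxis 7
top tray_red 0.97 [372.0, 243.0] hull 445 -195 rect 446 -195 size 98 98 longaxis -13
top tray_red 0.55 [303.0, 248.0] hull 430 10 rect 429 10 size 96 98 longaxis -82
top tray_blue 0.96 [250.0, 246.0] hull 445 176 rect 445 176 size 97 98 longaxis -16
top tray_blue 0.57 [385.0, 186.0] hull 606 -239 rect 607 -239 size 95 96 longaxis -84
top tray_blue 0.53 [374.0, 242.0] hull 445 -196 rect 445 -196 size 96 96 longaxis 77
top tray_green 0.75 [263.0, 188.0] hull 597 109 rect 597 109 size 98 95 longaxis 89
top tray_grey 0.6 [302.0, 246.0] hull 430 9 rect 430 9 size 95 98 longaxis -82
top rear_cap_mid 0.59 [282.0, 148.0] hull 727 66 rect 728 66 size 5
[... 737 characters left out ...]
1 100 longaxis 9
scene tray_red 0.65 [305.0, 278.0] hull 448 -198 rect 448 -196 size 100 97 longaxis 78
scene tray_blue 0.7 [227.0, 185.0] hull 448 176 rect 448 176 size 99 95 longaxis 73
scene tray_green 0.69 [287.0, 176.0] hull 599 108 rect 600 106 size 99 98 longaxis 87
scene tray_grey 0.78 [252.0, 224.0] hull 431 7 rect 432 6 size 100 101 longaxis -82
scene tray_grey 0.56 [331.0, 158.0] hull 736 69 rect 735 68 size 68 67 longaxis 14
scene tape_mid 0.76 [328.0, 196.0] hull 619 -49 rect 618 -48 size 72 59 longaxis 49
scene rear_cap_mid 0.79 [330.0, 158.0] hull 732 65 rect 732 66 size 73 57 longaxis 49
scene rear_cap_mid 0.61 [378.0, 251.0] hull 613 -238 rect 613 -239 size 69 63 longaxis 49
```

View pics/sp.png

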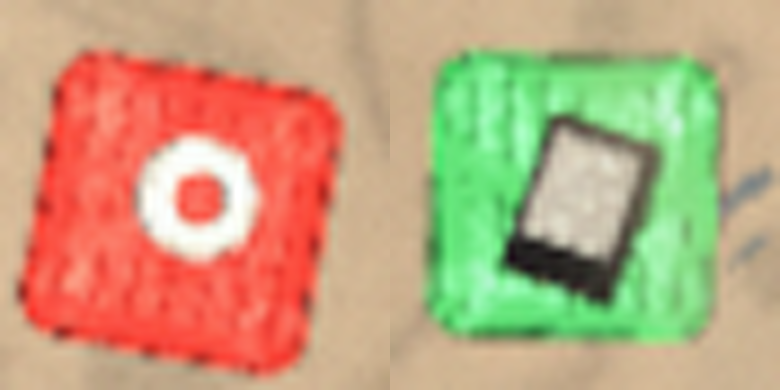

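```bash
python3 - <<'E'
from h import *
from scipy.optimize import least_squares
for n,uv,z in(("spacer",(372.7,238.7),.022),("batt",(268.3,193.3),.024),("ring",(384.9,185.9),.029)): print(n,(back("top",uv,z)*1000).round())
# bottle: fit outline
masks={}
for c in("top","scene"):
    im=bot.camera(c); r=bot.silhouettes(c,"amber_bottle_mid")[0]; masks[c]=r["mask"]
    ys,xs=np.nonzero(r["mask"]); print(c,r["confidence"],xs.min(),xs.max(),ys.min(),ys.max())
    u,v=np.round(r["uv"]).astype(int); cv2.imwrite(f"pics/b{c}.png",cv2.resize(im[v-25:v+25,u-25:u+25],(390,390),interpolation=cv2.INTER_CUBIC)); print(u-25,v-25)
t=np.linspace(0,6.28,24)
def bb(c,x,y):
    P=np.array([proj(c,(x+r*np.cos(a),y+r*np.sin(a),z)) for r,z in((.015,.003),(.015,.065),(.004,.092)) for a in t])
    return np.r_[P.min(0),P.max(0)]
for cs in(("top",),("scene",),("top","scene")):
    def f(p):
        o=[]
        for c in cs:
            ys,xs=np.nonzero(masks[c]); o+=list(bb(c,p[0]/1e3,p[1]/1e3)-[xs.min()-.5,ys.min()-.5,xs.max()+.5,ys.max()+.5])
        return o
    s=least_squares(f,[446,180]);print(cs,s.x.round(1),np.round(s.fun,1))
a=[cv2.imread(f"pics/b{c}.png") for c in("top","scene")];cv2.imwrite("pics/bb.png",np.hstack(a))
E
```

```text
spacer [ 452. -198.]
batt [592. 104.]
ring [ 605. -238.]
top 0.63 367 379 233 246
346 217
scene 0.78 216 229 162 187
198 150
('top',) [ 450.5 -197.2] [ 0.1  1.4 -0.1 -1.3]
('scene',) [446.1 171.7] [-1.2 -1.9  1.3  1.8]Traceback (most recent call last):
  File "<stdin>", line 20, in <module>
    return func(*args, **kwargs)
    result = trf(vector_fun.fun, vector_fun.jac, x0, f0, J0, lb, ub, ftol, xtol,
                 gtol, max_nfev, x_scale, loss_function, tr_solver,
                 tr_options.copy(), verbose, callback=callback_wrapped)
    return trf_no_bounds(
        fun, jac, x0, f0, J0, ftol, xtol, gtol, max_nfev, x_scale,
        loss_function, tr_solver, tr_options, verbose, callback=callback)
    J = jac(x)
    self._update_jac()
    ~~~~~~~~~~~~~~~~^^
    self.J = self.jac_wrapped(xp_copy(self.x), f0=self.f)
             ~~~~~~~~~~~~~~~~^^^^^^^^^^^^^^^^^^^^^^^^^^^^
    J, dct = approx_derivative(
             ~~~~~~~~~~~~~~~~~^
        self.fun,
        ^^^^^^^^^
    ...<2 lines>...
        **self.finite_diff_options,
        ^^^^^^^^^^^^^^^^^^^^^^^^^^^
    )
    ^
    J,
[... 199 characters left out ...]
^^^^^^^^^^^^
                             mf)
                             ^^^
    df = [f_eval - f0 for f_eval in f_evals]
                                    ^^^^^^^
    f = np.atleast_1d(self.fun(x, *self.args, **self.kwargs))
                      ~~~~~~~~^^^^^^^^^^^^^^^^^^^^^^^^^^^^^^
    return np.atleast_1d(self.fun(x))
                         ~~~~~~~~^^^
    return self.f(x, *self.args, **self.kwargs)
           ~~~~~~^^^^^^^^^^^^^^^^^^^^^^^^^^^^^^
  File "<stdin>", line 18, in f
  File "<stdin>", line 12, in bb
  File "h.py", line 4, in proj
    i=bot.camera_info(c);K=np.array(i["intrinsics"]);T=np.array(i["camera_from_world"])
ValueError: time passes only in moves, steps and waits
```

```bash
sed -i 's/^def proj/import functools\nCI=functools.lru_cache(None)(lambda c: bot.camera_info(c))\ndef proj/; s/i=bot.camera_info(c)/i=CI(c)/' h.py
python3 -m inch '[300,279,0,0,0,0,62,300,279,0,0,0,0,62,300,279,0,0,0,0,62,300,279,0,0,0,0,62,300,279,0,0,0,0,62,300,279,0,0,0,0,62,300,279,0,0,0,0,62,300,279,0,0,0,0,62]'
```

```text
clock: 3.27
eef_pos: [0.3968, -0.2479, 0.2536]
tool_rot: [0.988, 0.153, 0.0, 0.0]
ft_force: [1.0, -1.0, 1.1]
grip_width: 0.0529
grasp_force: 0.0
```

```bash
python3 -m inch '[54,51,0,0,0,0,62,54,51,0,0,0,0,62,54,51,-40,0,0,0,62,54,51,-80,0,0,0,62,54,51,-120,0,0,0,62,54,51,-160,0,0,0,62,54,51,-160,0,0,0,62,54,51,-160,0,0,0,62]'
python3 - <<'E'
from h import *
T=[]
for c,(u,v),h in(("top",(373,239),30),("scene",(315,272),45)):
    T.append(cv2.resize(bot.camera(c)[v-h:v+h,u-h:u+h],(390,390),interpolation=cv2.INTER_CUBIC))
cv2.imwrite("pics/g1.png",np.hstack(T)); print(bot.get_obs()["eef_pos"])
E
```

```text
clock: 3.93
eef_pos: [0.4477, -0.1976, 0.0919]
tool_rot: [0.988, 0.153, -0.002, -0.002]
ft_force: [0.3, -0.2, 1.0]
grip_width: 0.0531
grasp_force: 0.0
[ 0.45120348 -0.19931498  0.09552412]
```

View pics/g1.png

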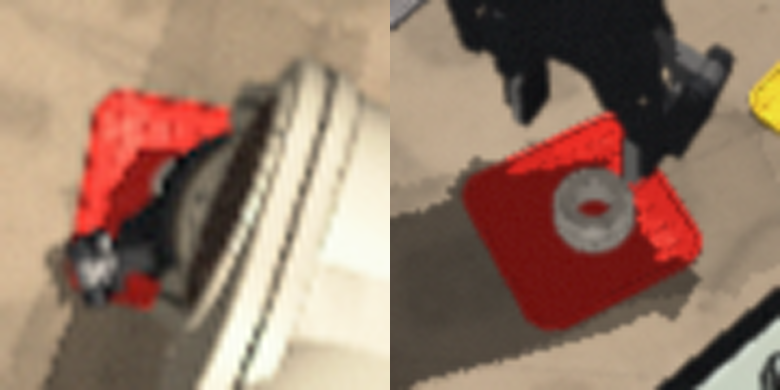

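The picture shows the gripper above the red tray, with the white spacer (scene ~ (316,272)) below between the fingers. I'm descending now.

```bash
python3 -m inch '[0,0,-20,0,0,0,62,0,0,-40,0,0,0,62,0,0,-55,0,0,0,62,0,0,-66,0,0,0,62,0,0,-66,0,0,0,62,0,0,-66,0,0,0,62]'; python3 -m inch '[0,0,0,0,0,0,20,0,0,0,0,0,0,20,0,0,0,0,0,0,20,0,0,0,0,0,0,20,0,0,0,0,0,0,20,0,0,0,0,0,0,20]'
```

```text
clock: 4.53
eef_pos: [0.4514, -0.1994, 0.0295]
tool_rot: [0.988, 0.153, 0.002, 0.001]
ft_force: [-0.2, -0.4, 0.1]
grip_width: 0.0529
grasp_force: 0.0
clock: 5.03
eef_pos: [0.4516, -0.1995, 0.0301]
tool_rot: [0.988, 0.153, 0.002, 0.001]
ft_force: [-0.6, 0.1, 6.6]
grip_width: 0.0369
grasp_force: 59.2
```

```bash
python3 -m inch '[0,0,10,0,0,0,20,0,0,25,0,0,0,20,0,0,50,0,0,0,20,0,0,70,0,0,0,20,0,0,70,0,0,0,20,0,0,70,0,0,0,20]'
python3 - <<'E'
from h import *
u,v=315,250;h=45;im=bot.camera("scene");cv2.imwrite("pics/g2.png",cv2.resize(im[v-h:v+h,u-h:u+h],(500,500),interpolation=cv2.INTER_CUBIC))
o=bot.get_obs();print(o["eef_pos"],o["grip_width"],o["grasp_force"])
E
```

```text
clock: 5.53
eef_pos: [0.4512, -0.1992, 0.0998]
tool_rot: [0.988, 0.153, 0.002, 0.001]
ft_force: [-0.3, 0.1, -0.3]
grip_width: 0.0365
grasp_force: 60.2
[ 0.4500863  -0.19873484  0.09846902] 0.03664181082765415 60.24126523617852
```

View pics/g2.png

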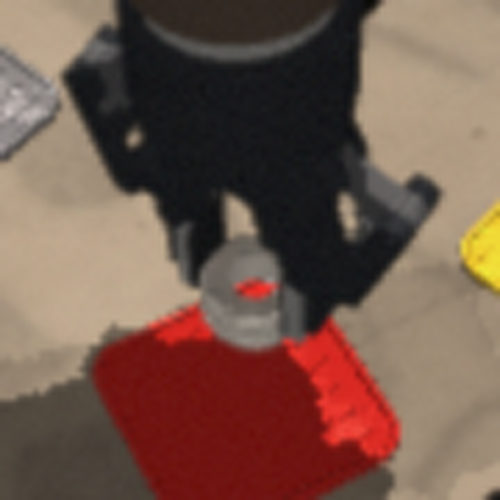

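The spacer is in the jaws above the red tray (crop (240,290)). Carrying it to grey.

```bash
python3 -m inch '[-4,40,0,0,0,0,20,-8,80,0,0,0,0,20,-12,120,0,0,0,0,20,-16,160,0,0,0,0,20,-20,195,0,0,0,0,20,-21,207,0,0,0,0,20,-21,207,0,0,0,0,20,-21,207,0,0,0,0,20]'; python3 -m inch '[0,0,-20,0,0,0,20,0,0,-40,0,0,0,20,0,0,-55,0,0,0,20,0,0,-65,0,0,0,20,0,0,-69,0,0,0,20,0,0,-69,0,0,0,20,0,0,-69,0,0,0,20]';python3 -m inch '[0,0,0,0,0,0,62,0,0,0,0,0,0,62,0,0,0,0,0,0,62,0,0,0,0,0,0,62,0,0,40,0,0,0,62,0,0,80,0,0,0,62,0,0,120,0,0,0,62,0,0,160,0,0,0,62]'
```

```text
clock: 6.25
eef_pos: [0.4278, 0.009, 0.0966]
tool_rot: [0.988, 0.154, -0.001, 0.0]
ft_force: [-0.2, -0.1, -0.5]
grip_width: 0.0369
grasp_force: 60.3
clock: 6.83
eef_pos: [0.4274, 0.0072, 0.0294]
tool_rot: [0.988, 0.152, -0.001, -0.0]
ft_force: [-7.0, 0.2, 19.1]
grip_width: 0.0367
grasp_force: 64.8
clock: 7.5
eef_pos: [0.4279, 0.0082, 0.1895]
tool_rot: [0.988, 0.153, -0.001, -0.0]
ft_force: [0.7, 0.5, -0.4]
grip_width: 0.053
grasp_force: 0.0
```

```bash
python3 -m inch '[40,23,-20,0,0,-0.12,65,80,46,-40,0,0,-0.24,65,120,70,-60,0,0,-0.36,65,160,93,-80,0,0,-0.48,65,166,97,-90,0,0,-0.6,65,166,97,-90,0,0,-0.62,65,166,97,-90,0,0,-0.62,65,166,97,-90,0,0,-0.62,65]'
python3 - <<'E'
from h import *
o=bot.get_obs();print(o["joint_pos"],o["eef_pos"])
P=[(260,200,45,"top"),(287,165,45,"scene"),(251,224,30,"scene")]
T=[]
for u,v,h,c in P: T.append(cv2.resize(bot.camera(c)[v-h:v+h,u-h:u+h],(260,260),interpolation=cv2.INTER_CUBIC))
for n in("camera_battery_mid","white_spacer_mid"): print(n,meas("scene",n,Z[n]),[(np.round(back("scene",r["uv"],Z[n])*1000),round(r["confidence"],2)) for r in bot.spot_point("scene",n)])
cv2.imwrite("pics/g3.png",np.hstack(T))
E
```

```text
clock: 8.17
eef_pos: [0.5663, -0.0658, 0.1032]
tool_rot: [0.996, -0.076, -0.001, -0.038]
ft_force: [-0.5, 0.7, 0.3]
grip_width: 0.0556
grasp_force: 0.0
[-0.15341722  0.48814585 -0.04227277  1.0491093   0.07633803  3.14048677] [ 0.56627189 -0.06584049  0.10321256]
camera_battery_mid [(0.85, [287.0, 172.0], 'hull', 596, 106, 'rect', 596, 106, 'size', 57, 59, 'longaxis', -21), (0.52, [335.0, 162.0], 'hull', 736, 48, 'rect', 738, 47, 'size', 66, 24, 'longaxis', 33)] [(array([597.,  99.]), 0.61)]
white_spacer_mid [(0.65, [406.0, 294.0], 'hull', 569, -354, 'rect', 570, -354, 'size', 48, 39, 'longaxis', 19), (0.49, [249.0, 223.0], 'hull', 427, 7, 'rect', 427, 6, 'size', 51, 39, 'longaxis', 71), (0.48, [306.0, 226.0], 'hull', 521, -86, 'rect', 521, -87, 'size', 51, 36, 'longaxis', 50)] [(array([531., -89.]), 0.73), (array([420.,  10.]), 0.71), (array([ 565., -353.]), 0.68), (array([723.,  62.]), 0.15)]
```

View pics/g3.png

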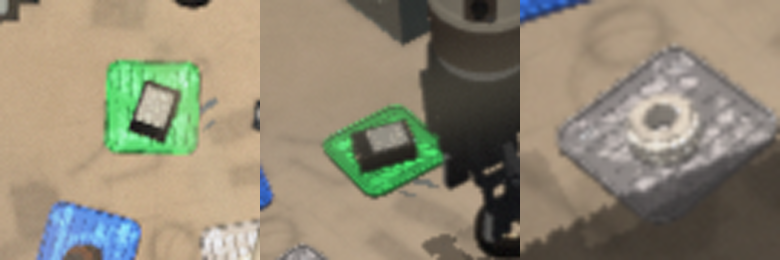

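The parked spacer is fine on grey. The wrist hit joint 6's limit, so I'll unwind it the other way.

```bash
cat >> h.py <<'E'
from scipy.spatial.transform import Rotation as R
def turn(close_deg):
    "rotvec from present tool orientation to pointing down with jaws closing along close_deg"
    ph=np.radians(close_deg+90)/2
    t=R.from_quat([np.cos(ph),np.sin(ph),0,0])
    o=bot.get_obs();print((t*R.from_quat(o["tool_rot"]).inv()).as_rotvec().round(3),o["eef_pos"].round(4),o["joint_pos"].round(2))
E
python3 -c "
from h import *
turn(-30)"
```

```text
[-0.071 -0.041  1.195] [ 0.5664 -0.0635  0.1055] [-0.15  0.48 -0.04  1.05  0.08  3.14]
```

```bash
python3 -m inch '[0,0,20,-0.007,-0.004,0.12,65,0,0,40,-0.014,-0.008,0.24,65,0,0,50,-0.021,-0.012,0.36,65,0,0,50,-0.03,-0.016,0.48,65,0,0,50,-0.036,-0.02,0.6,65,0,0,50,-0.043,-0.025,0.72,65,0,0,50,-0.05,-0.029,0.84,65,0,0,50,-0.057,-0.033,0.96,65]'
python3 -c "
from h import *
turn(-10)"
```

```text
clock: 9.18
eef_pos: [0.5665, -0.0633, 0.1556]
tool_rot: [0.917, 0.398, 0.0, -0.007]
ft_force: [0.3, -0.0, 0.3]
grip_width: 0.0555
grasp_force: 0.0
[-0.012 -0.009  0.578] [ 0.5665 -0.0633  0.1556] [-0.12  0.44  0.03  1.17  0.01  2.21]
```

```bash
python3 -m inch '[4,21,0,0,0,0.12,65,7,42,0,0,0,0.24,65,10,63,0,0,0,0.36,65,14,84,0,0,0,0.48,65,17,105,0,0,0,0.6,65,20,126,0,0,0,0.72,65,24,147,0,0,0,0.84,65,27,168,0,-0.01,-0.01,0.96,65]'
python3 -m inch '[0,0,0,0,0,0.12,65,0,0,0,0,0,0.24,65,0,0,0,0,0,0.36,65,0,0,0,0,0,0.48,65,0,0,0,0,0,0.6,65,0,0,0,0,0,0.72,65,0,0,0,0,0,0.84,65,0,0,0,0,0,0.96,65]'
python3 -c "
from h import *
turn(72)"
```

```text
clock: 9.85
eef_pos: [0.5936, 0.1057, 0.1554]
tool_rot: [0.63, 0.776, -0.001, -0.0]
ft_force: [1.0, 0.5, 1.2]
grip_width: 0.0556
grasp_force: 0.0
clock: 10.52
eef_pos: [0.5931, 0.1048, 0.1555]
tool_rot: [0.2, 0.98, -0.001, 0.0]
ft_force: [-1.0, 0.4, -0.2]
grip_width: 0.0559
grasp_force: 0.0
[0.002 0.001 0.089] [0.5931 0.1048 0.1555] [ 0.18  0.5   0.12  1.2  -0.    0.58]
```

```bash
python3 -m inch '[1,0,-30,0,0,0.09,65,1,0,-60,0,0,0.09,65,1,0,-85,0,0,0.09,65,1,0,-105,0,0,0.09,65,1,0,-118,0,0,0.09,65,1,0,-124,0,0,0.09,65,1,0,-124,0,0,0.09,65,1,0,-124,0,0,0.09,65]'
python3 -m inch '[0,0,0,0,0,0,20,0,0,0,0,0,0,20,0,0,0,0,0,0,20,0,0,0,0,0,0,20,0,0,0,0,0,0,20,0,0,0,0,0,0,20]'
```

```text
clock: 11.18
eef_pos: [0.5946, 0.1043, 0.0316]
tool_rot: [0.159, 0.987, -0.001, 0.001]
ft_force: [0.3, 0.1, 1.3]
grip_width: 0.0556
grasp_force: 0.0
clock: 11.68
eef_pos: [0.5958, 0.104, 0.033]
tool_rot: [0.16, 0.987, -0.001, 0.002]
ft_force: [-0.7, 0.4, 5.7]
grip_width: 0.0362
grasp_force: 61.5
```

```bash
python3 -m inch '[0,0,10,0,0,0,20,0,0,30,0,0,0,20,0,0,55,0,0,0,20,0,0,80,0,0,0,20,-15,-30,80,0,0,0,20,-32,-64,80,0,0,0,20,-49,-98,80,0,0,0,20,-65,-132,80,0,0,0,20]'
python3 -m inch '[-17,-34,0,0,0,0,20,-34,-68,0,0,0,0,20,-51,-102,0,0,0,0,20,-68,-136,0,0,0,0,20,-83,-166,0,0,0,0,20,-83,-168,0,0,0,0,20,-83,-168,0,0,0,0,20,-83,-168,0,0,0,0,20]'
python3 - <<'E'
from h import *
o=bot.get_obs();print(o["eef_pos"],o["grip_width"]);bot.camera("scene");print(meas("scene","camera_battery_mid",.093),meas("scene","tray_red",.006))
E
```

```text
clock: 12.35
eef_pos: [0.5283, -0.0294, 0.1116]
tool_rot: [0.159, 0.987, -0.001, 0.0]
ft_force: [0.8, -0.4, -0.6]
grip_width: 0.0362
grasp_force: 60.7
clock: 13.02
eef_pos: [0.4465, -0.1963, 0.1114]
tool_rot: [0.16, 0.987, -0.001, 0.001]
ft_force: [-0.3, 0.3, -0.5]
grip_width: 0.0364
grasp_force: 60.7
[ 0.44649163 -0.19634869  0.11137281] 0.03642162900099674
[(0.71, [305.0, 259.0], 'hull', 431, -191, 'rect', 430, -191, 'size', 49, 25, 'longaxis', 57)] [(0.67, [312.0, 281.0], 'hull', 444, -201, 'rect', 447, -198, 'size', 96, 97, 'longaxis', -12)]
```

```bash
python3 -m inch '[0,0,-25,0,0,0,20,0,0,-48,0,0,0,20,0,0,-64,0,0,0,20,0,0,-73,0,0,0,20,0,0,-77,0,0,0,20,0,0,-79,0,0,0,20,0,0,-79,0,0,0,20,0,0,-79,0,0,0,20]'
python3 -m inch '[0,0,0,0,0,0,65,0,0,0,0,0,0,65,0,0,0,0,0,0,65,0,0,0,0,0,0,65,0,0,30,0,0,0,65,0,0,70,0,0,0,65,0,0,110,0,0,0,65,0,0,140,0,0,0,65]'
```

```text
clock: 13.83
eef_pos: [0.4473, -0.196, 0.033]
tool_rot: [0.159, 0.987, -0.001, 0.001]
ft_force: [-2.0, 0.8, 2.7]
grip_width: 0.0364
grasp_force: 61.1
clock: 14.5
eef_pos: [0.4469, -0.1967, 0.1749]
tool_rot: [0.16, 0.987, -0.002, 0.001]
ft_force: [1.0, -0.9, 0.8]
grip_width: 0.0554
grasp_force: 0.0
```

```bash
python3 -m inch '[40,-11,0,0,0,0,92,80,-22,-20,0,0,0,92,120,-33,-40,0,0,0,92,160,-42,-60,0,0,0,92,160,-42,-80,0,0,0,92,160,-42,-80,0,0,0,92,160,-42,-80,0,0,0,92]'
python3 - <<'E'
from h import *
o=bot.get_obs();print(o["eef_pos"],o["joint_pos"].round(2))
T=[]
for u,v,h,c in((385,200,45,"top"),(378,240,45,"scene"),(315,275,35,"scene")): T.append(cv2.resize(bot.camera(c)[v-h:v+h,u-h:u+h],(260,260),interpolation=cv2.INTER_CUBIC))
print(meas("scene","lens_tube_mid",.016),meas("scene","camera_battery_mid",.0135))
cv2.imwrite("pics/g4.png",np.hstack(T))
E
```

```text
clock: 15.08
eef_pos: [0.6048, -0.2377, 0.089]
tool_rot: [0.16, 0.987, -0.001, -0.003]
ft_force: [-0.1, 0.0, -0.7]
grip_width: 0.0783
grasp_force: 0.0
[ 0.60484737 -0.23770855  0.08902635] [-0.37  0.64  0.19  1.12 -0.   -0.05]
[(0.64, [377.0, 252.0], 'hull', 607, -240, 'rect', 606, -239, 'size', 70, 58, 'longaxis', 65)] [(0.78, [316.0, 277.0], 'hull', 448, -196, 'rect', 448, -196, 'size', 49, 59, 'longaxis', -19)]
```

View pics/g4.png

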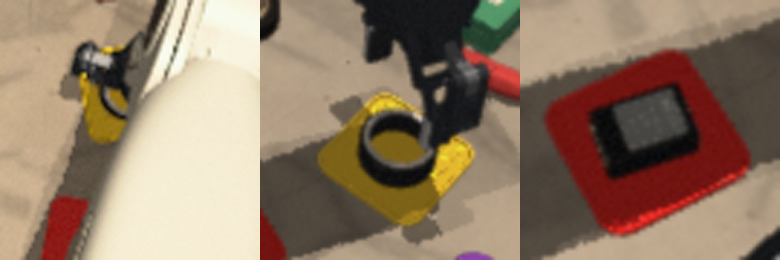

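The battery sits flat in the middle of red (right crop), and the ring is between the open jaws. Descending.

```bash
python3 -m inch '[0,0,-15,0,0,0,92,0,0,-30,0,0,0,92,0,0,-45,0,0,0,92,0,0,-55,0,0,0,92,0,0,-61,0,0,0,92,0,0,-61,0,0,0,92,0,0,-61,0,0,0,92]'
python3 -m inch '[0,0,0,0,0,0,50,0,0,0,0,0,0,50,0,0,0,0,0,0,50,0,0,0,0,0,0,50,0,0,0,0,0,0,50,0,0,0,0,0,0,50]'
```

```text
clock: 15.92
eef_pos: [0.6065, -0.2385, 0.0316]
tool_rot: [0.16, 0.987, -0.001, 0.001]
ft_force: [-0.5, -0.0, 0.2]
grip_width: 0.0785
grasp_force: 0.0
clock: 16.42
eef_pos: [0.6076, -0.2389, 0.033]
tool_rot: [0.16, 0.987, -0.002, 0.002]
ft_force: [-0.3, -0.2, 6.0]
grip_width: 0.059
grasp_force: 64.8
```

```bash
python3 -m inch '[0,0,10,0,0,0,50,0,0,30,0,0,0,50,0,0,55,0,0,0,50,0,0,80,0,0,0,50,0,35,80,0,0,0,50,-2,75,80,0,0,0,50,-3,115,80,0,0,0,50,-4,155,80,0,0,0,50]'
python3 -m inch '[-1,40,0,0,0,0,50,-2,80,0,0,0,0,50,-3,120,0,0,0,0,50,-4,160,0,0,0,0,50,-5,188,0,0,0,0,50,-5,192,0,0,0,0,50,-5,192,0,0,0,0,50,-5,192,0,0,0,0,50]'
```

```text
clock: 17.08
eef_pos: [0.6019, -0.0822, 0.1116]
tool_rot: [0.161, 0.987, -0.001, 0.0]
ft_force: [1.2, 1.3, -1.9]
grip_width: 0.0591
grasp_force: 64.7
clock: 17.75
eef_pos: [0.5972, 0.1085, 0.1111]
tool_rot: [0.16, 0.987, -0.002, 0.0]
ft_force: [-0.3, -0.8, -0.4]
grip_width: 0.059
grasp_force: 64.8
```

```bash
python3 -m inch '[0,0,-25,0,0,0,50,0,0,-48,0,0,0,50,0,0,-64,0,0,0,50,0,0,-73,0,0,0,50,0,0,-77,0,0,0,50,0,0,-79,0,0,0,50,0,0,-79,0,0,0,50,0,0,-79,0,0,0,50]'
python3 -m inch '[0,0,0,0,0,0,90,0,0,0,0,0,0,90,0,0,0,0,0,0,90,0,0,0,0,0,0,90,0,0,20,0,0,0,90,0,0,60,0,0,0,90,0,0,100,0,0,0,90,0,0,140,0,0,0,90]'
```

```text
clock: 18.42
eef_pos: [0.5983, 0.1077, 0.0331]
tool_rot: [0.161, 0.987, -0.001, 0.001]
ft_force: [-0.1, 0.2, -0.4]
grip_width: 0.0589
grasp_force: 64.8
clock: 19.08
eef_pos: [0.5967, 0.1087, 0.173]
tool_rot: [0.16, 0.987, -0.002, -0.001]
ft_force: [1.7, 0.6, -0.6]
grip_width: 0.0769
grasp_force: 0.0
```

```bash
cat > bt.py <<'E'
from h import *
from scipy.optimize import least_squares
t=np.linspace(0,6.28,24)
def bb(c,x,y):
    P=np.array([proj(c,(x+r*np.cos(a),y+r*np.sin(a),z)) for r,z in((.015,.003),(.015,.065),(.004,.092)) for a in t])
    return np.r_[P.min(0),P.max(0)]
T=[]
for c,u,v,h in(("top",245,245,25),("scene",222,172,25),("scene",287,172,30)):
    T.append(cv2.resize(bot.camera(c)[v-h:v+h,u-h:u+h],(260,260),interpolation=cv2.INTER_CUBIC))
    if h==30: print(meas(c,"lens_tube_mid",.016)); break
    for r in bot.silhouettes(c,"amber_bottle_mid")[:2]:
        ys,xs=np.nonzero(r["mask"]);b=np.array([xs.min()-.5,ys.min()-.5,xs.max()+.5,ys.max()+.5])
        s=least_squares(lambda p:bb(c,p[0]/1e3,p[1]/1e3)-b,[446,180]);print(c,round(r["confidence"],2),s.x.round(),s.fun.round(1),b)
cv2.imwrite("pics/g5.png",np.hstack(T))
E
python3 bt.py
```

```text
scene 0.67 [569.  63.] [ 13.9  -2.7 -14.6   3.2] [264.5 162.5 306.5 186.5]
scene 0.6 [444. 173.] [-0.3 -0.9  0.3  0.9] [213.5 160.5 229.5 188.5]
[(0.9, [287.0, 171.0], 'hull', 601, 107, 'rect', 601, 107, 'size', 84, 61, 'longaxis', 59)]
```

View pics/g5.png

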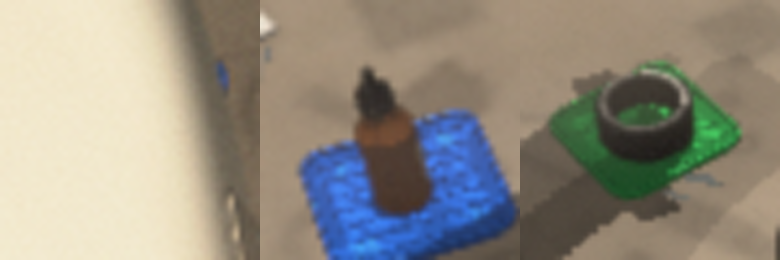

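```bash
python3 -m inch '[-38,16,0,0,0,0,72,-76,32,0,0,0,0,72,-114,48,0,0,0,0,72,-152,64,0,0,0,0,72,-152,64,0,0,0,0,72,-152,64,0,0,0,0,72,-152,64,-15,0,0,0,72,-152,64,-30,0,0,0,72]'
python3 - <<'E'
from h import *
print(bot.get_obs()["eef_pos"])
u,v,h=222,160,35;cv2.imwrite("pics/g6.png",cv2.resize(bot.camera("scene")[v-h:v+h,u-h:u+h],(390,390),interpolation=cv2.INTER_CUBIC))
E
```

```text
clock: 20.05
eef_pos: [0.4469, 0.1728, 0.1417]
tool_rot: [0.16, 0.987, -0.001, 0.001]
ft_force: [-0.9, -0.6, -0.6]
grip_width: 0.0616
grasp_force: 0.0
[0.44687213 0.1728164  0.14166217]
```

View pics/g6.png

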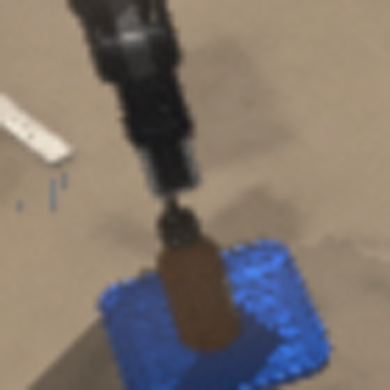

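The jaws are in line above the nozzle (crop (175,200)). Descending gently while watching force.

```bash
python3 -m inch '[-1,0,-12,0,0,0,72,-1,0,-24,0,0,0,72,-1,0,-36,0,0,0,72,-1,0,-46,0,0,0,72]'; python3 -m inch '[0,0,-12,0,0,0,72,0,0,-24,0,0,0,72,0,0,-36,0,0,0,72,0,0,-43,0,0,0,72,0,0,-43,0,0,0,72]'; python3 -m inch '[0,0,0,0,0,0,20,0,0,0,0,0,0,20,0,0,0,0,0,0,20,0,0,0,0,0,0,20,0,0,0,0,0,0,20,0,0,0,0,0,0,20,0,0,0,0,0,0,20]'
```

```text
clock: 20.43
eef_pos: [0.445, 0.172, 0.0946]
tool_rot: [0.16, 0.987, -0.002, -0.0]
ft_force: [-0.1, -0.7, 0.2]
grip_width: 0.0613
grasp_force: 0.0
clock: 20.85
eef_pos: [0.4437, 0.1717, 0.051]
tool_rot: [0.16, 0.987, -0.002, -0.001]
ft_force: [-0.5, 0.0, -0.7]
grip_width: 0.0615
grasp_force: 0.0
clock: 21.43
eef_pos: [0.4451, 0.173, 0.0537]
tool_rot: [0.16, 0.987, -0.001, 0.001]
ft_force: [1.2, 0.1, 5.9]
grip_width: 0.0283
grasp_force: 58.6
```

```bash
python3 -m inch '[0,0,8,0,0,0,20,0,0,25,0,0,0,20,0,0,50,0,0,0,20,0,0,70,0,0,0,20,4,-10,75,0,0,0,20,12,-32,75,0,0,0,20,22,-58,75,0,0,0,20,34,-88,75,0,0,0,20]'
python3 -m inch '[12,-32,0,0,0,0,20,24,-64,0,0,0,0,20,36,-96,0,0,0,0,20,48,-128,0,0,0,0,20,60,-160,0,0,0,0,20,72,-192,0,0,0,0,20,84,-224,0,0,0,0,20,94,-248,0,0,0,0,20]'
python3 -m inch '[11,-26,0,0,0,0,20,22,-50,0,0,0,0,20,29,-68,0,0,0,0,20,33,-76,0,0,0,0,20,33,-77,0,0,0,0,20,33,-77,0,0,0,0,20]'
```

```text
clock: 22.1
eef_pos: [0.4777, 0.0837, 0.1275]
tool_rot: [0.159, 0.987, -0.002, -0.0]
ft_force: [1.2, 0.4, -1.1]
grip_width: 0.028
grasp_force: 58.5
clock: 22.77
eef_pos: [0.5717, -0.1668, 0.1267]
tool_rot: [0.161, 0.987, -0.002, -0.001]
ft_force: [-0.3, 0.9, -1.3]
grip_width: 0.0279
grasp_force: 58.5
clock: 23.27
eef_pos: [0.6043, -0.2404, 0.1268]
tool_rot: [0.16, 0.987, -0.001, -0.001]
ft_force: [0.1, 0.6, -1.1]
grip_width: 0.0282
grasp_force: 58.5
```

```bash
python3 -m inch '[1,0,-22,0,0,0,20,1,0,-42,0,0,0,20,1,0,-57,0,0,0,20,1,0,-67,0,0,0,20,1,0,-71,0,0,0,20,1,0,-73,0,0,0,20,1,0,-74,0,0,0,20,1,0,-74,0,0,0,20]'
python3 - <<'E'
from h import *
print(bot.get_obs()["eef_pos"],bot.get_obs()["ft_force"])
u,v,h=375,230,40;cv2.imwrite("pics/g7.png",cv2.resize(bot.camera("scene")[v-h:v+h,u-h:u+h],(390,390),interpolation=cv2.INTER_CUBIC))
E
```

```text
clock: 23.93
eef_pos: [0.6069, -0.2403, 0.0549]
tool_rot: [0.16, 0.987, -0.002, 0.001]
ft_force: [0.1, 0.0, -0.5]
grip_width: 0.0281
grasp_force: 58.5
[ 0.60691333 -0.24029297  0.05487864] [ 0.08020206  0.02631973 -0.4556827 ]
```

View pics/g7.png

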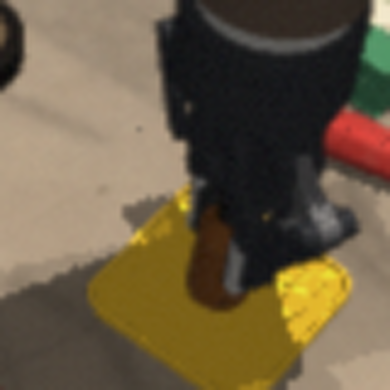

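The bottle hangs upright just above the yellow floor (crop (215,290)), with no contact yet. I'll lower it another 2 mm, release and lift straight up.

```bash
python3 -m inch '[0,0,-1,0,0,0,20,0,0,-2,0,0,0,20,0,0,-2,0,0,0,20]'
python3 -m inch '[0,0,0,0,0,0,65,0,0,0,0,0,0,65,0,0,0,0,0,0,65,0,0,0,0,0,0,65,0,0,0,0,0,0,65]'
python3 -m inch '[0,0,10,0,0,0,65,0,0,30,0,0,0,65,0,0,55,0,0,0,65,0,0,80,0,0,0,65,0,0,105,0,0,0,65,0,0,130,0,0,0,65,0,0,130,0,0,0,65]'
```

```text
clock: 24.23
eef_pos: [0.6074, -0.2408, 0.0538]
tool_rot: [0.16, 0.987, -0.002, 0.002]
ft_force: [-0.9, -0.6, 4.3]
grip_width: 0.0281
grasp_force: 58.9
clock: 24.65
eef_pos: [0.6061, -0.2404, 0.0517]
tool_rot: [0.16, 0.987, -0.001, -0.0]
ft_force: [-0.0, 0.1, 0.3]
grip_width: 0.0555
grasp_force: 0.0
clock: 25.23
eef_pos: [0.6092, -0.2415, 0.1895]
tool_rot: [0.16, 0.987, -0.003, 0.006]
ft_force: [1.4, 0.2, 0.8]
grip_width: 0.0552
grasp_force: 0.0
```

```bash
python3 -m inch '[-23,31,0,0,0,0,62,-46,62,0,0,0,0,62,-69,94,0,0,0,0,62,-92,125,0,0,0,0,62,-115,157,-20,0,0,0,62,-138,188,-40,0,0,0,62,-161,220,-60,0,0,0,62,-181,247,-80,0,0,0,62]'
python3 -m inch '[0,0,0,0,0,0,62,0,0,0,0,0,0,62]'
python3 - <<'E'
from h import *
o=bot.get_obs();print(o["eef_pos"],o["joint_pos"].round(2))
T=[]
for c,u,v,h in(("scene",375,235,35),("scene",251,215,35)):
    T.append(cv2.resize(bot.camera(c)[v-h:v+h,u-h:u+h],(390,390),interpolation=cv2.INTER_CUBIC))
print(meas("scene","white_spacer_mid",.0125),meas("scene","lens_tube_mid",.016),meas("scene","amber_bottle_mid",.0475))
cv2.imwrite("pics/g8.png",np.hstack(T))
E
```

```text
clock: 25.9
eef_pos: [0.4267, 0.0049, 0.1044]
tool_rot: [0.16, 0.987, -0.001, 0.001]
ft_force: [-0.2, 0.5, 0.1]
grip_width: 0.0531
grasp_force: 0.0
clock: 26.07
eef_pos: [0.4246, 0.005, 0.1031]
tool_rot: [0.158, 0.987, -0.002, -0.002]
ft_force: [1.1, -0.8, 0.8]
grip_width: 0.0528
grasp_force: 0.0
[0.42459073 0.00499345 0.1030858 ] [ 0.01  0.23 -0.43  0.91 -0.    0.33]
[(0.78, [407.0, 290.0], 'hull', 569, -354, 'rect', 570, -355, 'size', 46, 39, 'longaxis', 41), (0.63, [249.0, 224.0], 'hull', 429, 6, 'rect', 429, 6, 'size', 46, 43, 'longaxis', 49), (0.63, [306.0, 226.0], 'hull', 523, -85, 'rect', 522, -86, 'size', 48, 36, 'longaxis', 50)] [(0.6, [285.0, 165.0], 'hull', 601, 108, 'rect', 600, 109, 'size', 81, 66, 'longaxis', 52)] [(0.83, [382.0, 237.0], 'hull', 604, -241, 'rect', 605, -240, 'size', 76, 29, 'longaxis', 38)]
```

View pics/g8.png

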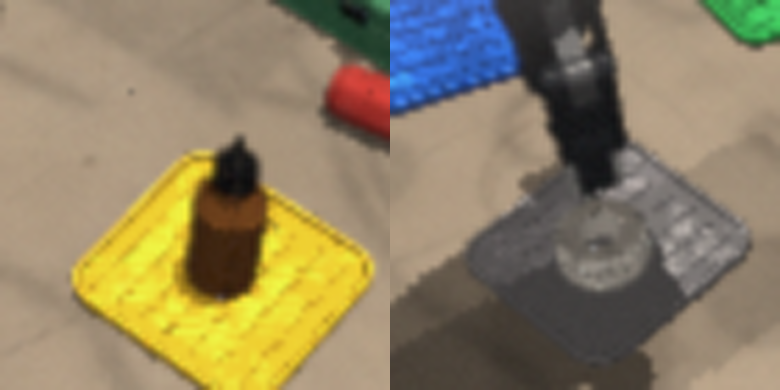

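The bottle stands in the middle of yellow, and the spacer lies on grey under the jaws (crop (605,245)).

```bash
python3 -m inch '[2,0,-20,0,0,0,62,2,0,-40,0,0,0,62,2,0,-58,0,0,0,62,2,0,-68,0,0,0,62,2,0,-72,0,0,0,62,2,0,-72,0,0,0,62,2,0,-72,0,0,0,62]'
python3 -m inch '[0,0,0,0,0,0,20,0,0,0,0,0,0,20,0,0,0,0,0,0,20,0,0,0,0,0,0,20,0,0,0,0,0,0,20,0,0,0,0,0,0,20]'
python3 -m inch '[0,0,10,0,0,0,20,0,0,30,0,0,0,20,0,0,50,0,0,0,20,0,0,70,0,0,0,20,3,30,70,0,0,0,20,7,68,70,0,0,0,20,11,106,70,0,0,0,20,15,140,70,0,0,0,20]'
```

```text
clock: 26.9
eef_pos: [0.4305, 0.0032, 0.0326]
tool_rot: [0.16, 0.987, -0.001, 0.001]
ft_force: [0.4, 0.1, 0.3]
grip_width: 0.0531
grasp_force: 0.0
clock: 27.4
eef_pos: [0.4307, 0.0035, 0.0336]
tool_rot: [0.16, 0.987, -0.001, 0.002]
ft_force: [-1.7, -0.6, 5.8]
grip_width: 0.0362
grasp_force: 59.4
clock: 28.07
eef_pos: [0.4452, 0.1455, 0.1033]
tool_rot: [0.16, 0.987, -0.001, 0.001]
ft_force: [0.4, -0.1, -1.1]
grip_width: 0.0359
grasp_force: 60.1
```

```bash
python3 -m inch '[1,20,0,0,0,0,20,1,30,0,0,0,0,20,1,30,-20,0,0,0,20,1,30,-40,0,0,0,20,1,30,-55,0,0,0,20,1,30,-65,0,0,0,20,1,30,-69,0,0,0,20,1,30,-70,0,0,0,20]'
python3 -m inch '[0,0,0,0,0,0,20,0,0,-1,0,0,0,20,0,0,-1,0,0,0,20]'
```

```text
clock: 28.73
eef_pos: [0.4443, 0.1726, 0.0334]
tool_rot: [0.16, 0.987, -0.002, -0.001]
ft_force: [-8.1, -3.0, 21.0]
grip_width: 0.0363
grasp_force: 62.5
clock: 28.98
eef_pos: [0.4443, 0.1726, 0.0334]
tool_rot: [0.16, 0.987, -0.002, -0.001]
ft_force: [-8.2, -2.3, 19.8]
grip_width: 0.0361
grasp_force: 62.3
```

```bash
python3 -m inch '[0,0,0,0,0,0,62,0,0,0,0,0,0,62,0,0,0,0,0,0,62,0,0,0,0,0,0,62,0,0,30,0,0,0,62,0,0,70,0,0,0,62,0,0,110,0,0,0,62,0,0,150,0,0,0,62]'
python3 -m inch '[0,-40,20,0,0,0,62,0,-80,30,0,0,0,62,0,-120,30,0,0,0,62,0,-160,30,0,0,0,62,0,-160,30,0,0,0,62,0,-160,30,0,0,0,62]'
python3 - <<'E'
from h import *
im=bot.camera("scene");cv2.imwrite("pics/end.png",cv2.resize(im[130:330,180:450],None,fx=2.9,fy=2.9,interpolation=cv2.INTER_CUBIC))
for n in list(Z)[:4]: print(n,meas("scene",n,Z[n]))
E
```

```text
clock: 29.65
eef_pos: [0.4449, 0.1733, 0.1823]
tool_rot: [0.16, 0.987, -0.002, -0.0]
ft_force: [1.8, 1.1, 0.5]
grip_width: 0.0528
grasp_force: 0.0
clock: 30.15
eef_pos: [0.4454, 0.0116, 0.2111]
tool_rot: [0.163, 0.987, -0.001, 0.0]
ft_force: [-0.0, -0.2, 0.1]
grip_width: 0.0528
grasp_force: 0.0
amber_bottle_mid [(0.88, [380.0, 242.0], 'hull', 602, -242, 'rect', 605, -240, 'size', 77, 29, 'longaxis', 37)]
camera_battery_mid [(0.56, [315.0, 277.0], 'hull', 448, -196, 'rect', 448, -196, 'size', 48, 59, 'longaxis', -21)]
white_spacer_mid [(0.89, [409.0, 292.0], 'hull', 570, -355, 'rect', 570, -355, 'size', 46, 39, 'longaxis', 40), (0.77, [310.0, 227.0], 'hull', 523, -86, 'rect', 523, -86, 'size', 54, 38, 'longaxis', 52)]
lens_tube_mid [(0.74, [281.0, 170.0], 'hull', 601, 107, 'rect', 602, 108, 'size', 81, 58, 'longaxis', 54)]
```

View pics/end.png

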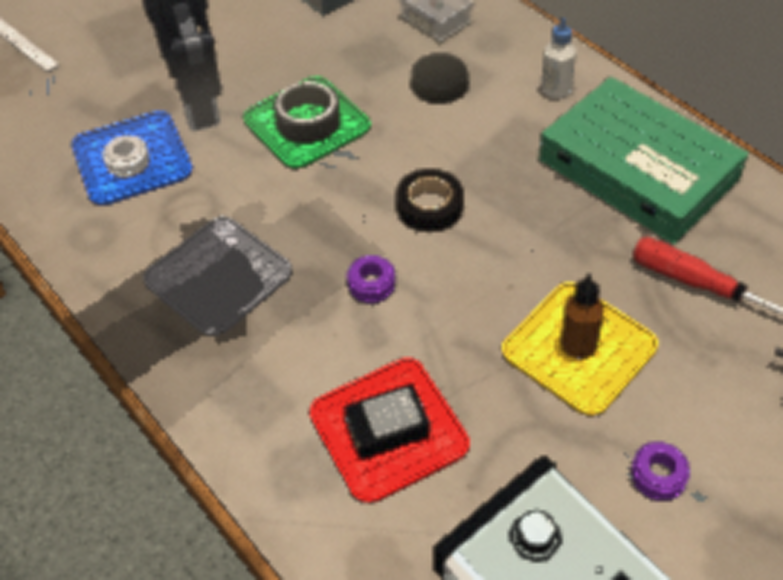

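All four things sit on their trays and the grey tray is empty. I'll check the spacer's centring on blue numerically (crop (127,152)).

```bash
python3 - <<'E'
from h import *
im=bot.camera("scene");print("tray",meas("scene","tray_blue",.006))
s=im[165:200,200:250].astype(int);m=((s.min(2)>110)&(s.max(2)-s.min(2)<45)).astype(np.uint8)
k=max(cv2.findContours(m,0,1)[0],key=cv2.contourArea)[:,0];c=(k.min(0)+k.max(0))/2+[200,165];print(c,k.min(0)+[200,165],k.max(0)+[200,165],back("scene",c,.0125)*1000)
bot.camera("top")
for n in("white_spacer_mid","tray_blue"):print(n,meas("top",n,.01))
E
```

```text
tray [(0.79, [231.0, 186.0], 'hull', 448, 177, 'rect', 447, 176, 'size', 105, 100, 'longaxis', 71)]
[211.5 182. ] [200 165] [223 199] [421.62471299 197.20610046]
white_spacer_mid [(0.61, [235.0, 240.0], 'hull', 454, 194, 'rect', 454, 197, 'size', 59, 100, 'longaxis', -27)]
tray_blue [(0.92, [236.0, 240.0], 'hull', 452, 197, 'rect', 452, 198, 'size', 53, 98, 'longaxis', -23)]
```

```bash
python3 - <<'E'
from h import *
print(back("scene",(223.1,183.8),.0125)*1000, back("scene",(223.5,181.5),.022)*1000, bot.spot_point("scene","tray_blue")[:1] if bot.camera("scene") is not None else 0)
im=bot.camera("scene")[160:210,195:260];cv2.imwrite("pics/sp2.png",cv2.resize(im,None,fx=10,fy=10,interpolation=cv2.INTER_CUBIC))
E
```

```text
[441.60597855 170.80591292] [443.51104721 168.11320318] []
```

View pics/sp2.png

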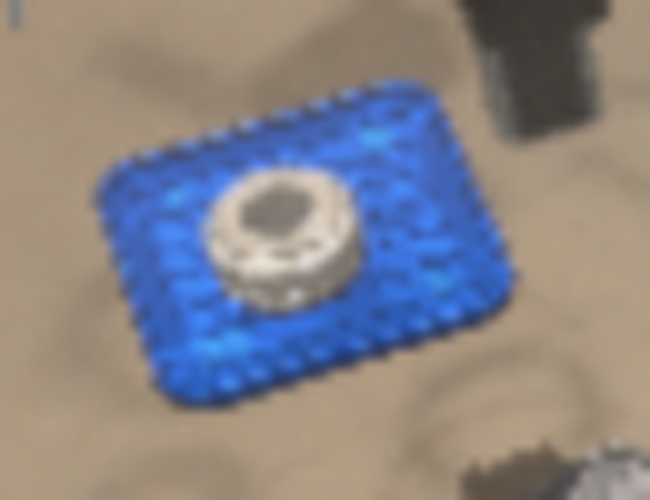

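```bash
python3 - <<'E'
from h import *
print(back("scene",(225.2,182.8),.006)*1000)
for x,y in((446,176),(442,171),(444,173)):
    o=[]
    P=np.array([proj("scene",(x/1e3+.02*np.cos(a),y/1e3+.02*np.sin(a),z)) for z in(.003,.022) for a in np.linspace(0,6.28,40)])
    b=np.r_[P.min(0),P.max(0)];print(x,y,((b-[195,160,195,160]+.5)*10).round(),"seen 205 167 363 312")
o=bot.get_obs();print(o["eef_pos"])
E
```

```text
[450.01223143 176.79769485]
446 176 [206. 147. 373. 304.] seen 205 167 363 312
442 171 [202. 164. 370. 321.] seen 205 167 363 312
444 173 [205. 156. 372. 314.] seen 205 167 363 312
[0.44553076 0.01400909 0.21107909]
```

The spacer is about 6 mm off centre, inside the 15 mm limit, and the others are within about 3 mm. Handing in.

```bash
python3 -c "
from workcell import bot
print(bot.job_done())"
```

```text
the job is handed in; nothing more can be done
None
```

The job is handed in, with no verdict returned: by the camera, bottle, battery and ring are within about 3 mm of centre on yellow, red and green, the spacer is about 6 mm off centre on blue, grey is empty, and the tape roll and lens cap were left alone.

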